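# Unload the blot-wash shaker and stagger-stack the trays to drain

## Task

The wash run is over: lift the shaker's hold-down bar, slide each tray out from under the back rail, and stack all the trays, including the one lying on the bench, on the drip stand to drain. Stack them stepped, every tray turned end for end to what is below it and hooked over that one's closed end wall so that its pouring end juts out, seated level and not proud. Then swing the hold-down bar back down and leave the bottle, the tube and the timer where they are.

Things in the scene. Friction and masses are not known exactly. Their poses are not given: they have to be found in the camera images.
- shaker: low white shaker, fixed; origin on the bench under its middle, x towards its back, z up. Rubber mat, top at z = 70 mm, with three slots at y = -82, 0, +82 mm, each for one tray lying along x, parted by ribs 7 mm high. Nothing stops a tray in front (own -x) once the bar is up
- rail_lip (a point): middle of the front edge of the shaker's fixed back rail (47 mm behind its middle; axes as the shaker's). The rail overhangs the trays' far ends by 8 to 14 mm, 2 mm above the rims (underside 109 mm above the bench); its upright is 17 mm farther back. A tray must be slid level 20 mm towards the shaker's -x before it can be lifted
- holdbar (a joint): hinged hold-down bar of the shaker, rad: 0 = down over the near ends of the trays, 2.15 = thrown back against its stop. Hinge axis along the shaker's y; it swings up and over towards the back. 160 g, light friction: stays up by itself beyond about 1.6, falls shut below about 1.4. Thrown back, its rod stands 21 cm above the bench, 10 cm behind the shaker's middle: carry trays round in front of it
- bar_grip (a point): middle of the bar's round grip rod, 10 mm thick, 276 mm long along the shaker's y, 124 mm from the hinge axis. Down, it lies 104 mm above the bench, 88 mm in front of the shaker's middle. The flat 12 mm strip that holds the trays runs parallel to it, 44 mm nearer the hinge, 33 mm free between them
- bar_hinge (a point): middle of the bar's hinge axis, 104 mm above the bench, 36 mm behind the shaker's middle; axes as the shaker's. bar_grip goes round it
- stand: grey drip stand, fixed; origin on the bench. Pan from x = -95 to +75 mm, y +-53, 9 mm high. In it two side rails (68 mm between them, x -57 to +57) and one end wall (x -57 to -54), 25 mm high, copy the rim of a tray with its closed end at -x. So the first tray goes pouring end to -x, centre at x = -20, y = 0, 38.5 mm up; the second pouring end to +x, centre at x = 0, 32 mm higher; and so on by turns
- stand_wall (a point): middle of the top edge of the stand's end wall (own x = -55.5 mm, 25 mm above the bench; axes as the stand's): the wall over which the first tray hooks
- tray_a_mid (a point): centre, half-way up, of wash tray A: 114 mm long (own x), 74 wide (own y), 37 high, about 80 g, white, open on top. Two lanes 29 mm wide lie either side of a lengthwise web 10 mm thick: grip the web, fingers in the lanes. From this point: web top 11.5 mm up, rim 18.5 up, lane floor 10.5 down, feet 18.5 down. Starts in a slot of the shaker, either way round; may be absent
- tray_a_pour (a point): pouring end of tray A, 57 mm from its centre along own +x, same height; the end wall there is low. The closed end (own -x) has a 3 mm wall as high as the 3 mm side walls, outer face at -57 mm
- tray_b_mid (a point): centre of wash tray B (all trays alike). Underneath are cross feet 5 mm deep, 4 mm thick: at own x +30 and -46 (64 mm long across) and +41 (74 mm long). Between +30 and +41 is a 7 mm groove, its middle 35.5 mm from the centre towards the pouring end. Starts in a slot of the shaker, either way round; may be absent
- tray_b_pour (a point): pouring end of tray B, 57 mm from its centre along own +x, same height
- tray_c_mid (a point): centre of wash tray C (alike). Stacked rightly a tray is turned end for end to the one below and set 20 mm towards that one's closed end: its groove straddles that closed wall (2 mm play each way), its short feet drop between the side walls (2 mm play each side), it sits 32 mm higher. Laid otherwise it stands proud and rocks. Starts in a slot of the shaker, either way round; may be absent
- tray_c_pour (a point): pouring end of tray C, 57 mm from its centre along own +x, same height
- tray_d_mid (a point): centre of wash tray D (alike). Starts loose on the bench to the left of the shaker; always there
- tray_d_pour (a point): pouring end of tray D, 57 mm from its centre along own +x, same height
- bottle: white reagent bottle with a blue cap, 56 mm across, 105 mm high, behind the shaker; bystander; origin at its underside
- timer: bench timer, 62 x 66 x 19 mm, lying to the right of the stand; bystander; origin at its underside
- tube: skirted tube with a screw cap, 33 mm across, 112 mm high, standing behind and left of the shaker; bystander; origin at its underside

How it is judged:
By the outcome, as a careful person would: the job done as asked, in the order asked, and still so for the second after the job is handed in, with the robot touching nothing.
Of tray_a, tray_b, tray_c only 2 to 3 are there at a start; the rules pass over those that are not, and their reading is None.
At some moment in a run one of tray_d may be knocked a few centimetres aside while the robot is not near it.
Once in a run the grip may slacken for a moment while it holds something.
It also fails if it takes over 210 s, if anything falls off the work surface, if the arm or the gripper's body presses on something with over 40 N, if the wrist force passes 120 N, or if a joint passes its speed limit or range.

## Robot

A 7-joint arm with a two-finger parallel gripper is mounted at the origin on a cart in front of the work surface, level with it; the furniture and walls round the work are solid. World frame = base frame: x ahead of the robot, y to its left, z up, the work surface at z = 0. Lengths are in m, angles in rad, forces in N, time in s.
With the tool pointing down it reaches from about 0.425 to 0.925 m from the base axis. Payload 6.8 kg.
Tool frame: the origin (TCP) lies between the finger pads; the fingertips stand 14 mm ahead of it and the grasp point (between the pads) lies 5 mm behind it; z points along the fingers, y is the line along which they close (so a half turn about z gives the same grasp; the last joint's range is limited). The gripper opens to 85 mm and grips with 20 to 120 N. Pads are 22 mm wide; open, the fingers measure 114 mm over their backs; the gripper's body (76 mm by 85 mm) begins 54 mm behind the grasp point. The pads swing forward as they close: fully open they stand 13 mm farther back than shut.
Start: joints at [-1.223, 0.477, 0.022, 1.555, -0.011, 1.109, -0.083], TCP at [0.297, 0.606, 0.245] pointing down, gripper open.
Joint ranges: [-2.96, 2.96], [-0.34, 2.1], [-1.41, 1.46], [0.24, 2.44], [-1.37, 4.51], [0.17, 1.92], [-2.96, 2.96]. Speed limits (rad/s): [2.39, 2.39, 3.14, 3.14, 3.14, 3.14, 3.14].

## Interface

Orientations are given as a rotation vector (axis times angle).
In Python, from bench import r, imaging gives the robot as it stands.
- The arm moves only by the tool apply_moves, never from a script. Its argument "moves" is a list of rows, each a list of 2 entries, a list of its own where there are three numbers: the shift along the tool's x, y, z in cm, then the turn about the tool's z in rad. In form: [[[tx, ty, tz], roll], ...]. A call has 1 to 10 rows; each row is the pose to reach, as a shift and turn from the pose commanded when the call began, along the tool's axes at that moment; what a row does not reach only later rows make up. A row lasts 1/12 s, in which the tool goes at most 41.7 mm and 7.16 degrees, less where a joint would pass 70% of its speed; a pose out of reach is approached as far as the arm can. A call with a gripper value outside its range is refused whole. "claw" is the opening, from 0 (shut) to 1 (fully open), set as the call begins (left out, the last holds). The fingers move at their own pace and stop on an object; "grip_force" is the grip in N (left out, the last holds). Time passes only in rows, so rows that repeat a pose let the fingers close. It gives the time, the measured TCP pose, the force and the opening at its end, in the units of the state.
- r.get_obs(): the state, without advancing time (a new reading comes with each control period).
- imaging.grab_frame(name): name is "scene" or "top"; returns a dict with "frame" (420x560x3 uint8, blue, green, red), "intrinsics" (3x3 intrinsics, pixels), "T" (4x4, takes a point from camera to world coordinates). Camera axes: x right, y up, looking along -z (the intrinsics and any distortion apply to the point x, -y, -z); pixel columns grow to the right and rows downward; lengths in m; the calibration is good to about 2 mm. A picture is of the moment at which its call begins. There is no depth.
- r.hand_in(): hands the job in, once; it reports no verdict.
The state is a dict: "clock": time; "joints": joint angles; "qvel": joint speeds; "tau": joint torques, N m; "tcp_pos": TCP position; "orientation": TCP orientation; "contact_force": force on the tool from outside, world axes, zero at the start; "moment": the same for the moment, N m; "grip_width": finger opening in m.
Only numpy, scipy, OpenCV 4.12 (cv2) and the standard library are available. Lean on these libraries where they do the work, as an engineer would, in place of code of your own. Each camera call takes 0.05 s, during which the arm holds its last target. There are 200 camera calls.

## Working session

There is one attempt and no reset: what is moved stays moved. The work goes in short steps, Python scripts to look and compute and a tool call to move; the robot and the scene stay as the last step left them, time stands still between calls to the robot, and variables do not carry over. Pictures are saved under pics/ and viewed, on a budget of 18 in all, crops included, one or two more only if the job needs it, and the job is handed in when it is done.

Besides the shell and the picture viewer there is one more tool, called in YAML: its name, and indented under it one key for each argument. apply_moves: Moves the arm, as the interface text tells. Its arguments: {"type":"object","properties":{"moves":{"type":"array","items":{"type":"array"}},"claw":{"type":"number"},"grip_force":{"type":"number"}},"required":["moves"]}

```bash
ls; mkdir -p pics
python3 - <<'E'
from bench import r, imaging
import cv2,numpy as np
for n in ("scene","top"):
    f=imaging.grab_frame(n); cv2.imwrite(f"pics/{n}0.png",f["frame"]); print(n,f["intrinsics"],np.round(f["T"],4),[k for k in f])
print(r.get_obs())
E
```

```text
pics
scene [[476.1564589    0.         277.44738211]
 [  0.         476.1564589  210.0043721 ]
 [  0.           0.           1.        ]] [[ 0.6469  0.4533 -0.6133 -0.2024]
 [-0.7626  0.3871 -0.5183 -0.6235]
 [ 0.0025  0.8029  0.5961  0.8731]
 [ 0.      0.      0.      1.    ]] ['frame', 'intrinsics', 'T']
top [[534.00732239   0.         281.50005948]
 [  0.         534.00732239 204.01258104]
 [  0.           0.           1.        ]] [[-0.0285  0.9888 -0.1467  0.3729]
 [-0.9994 -0.0309 -0.0139  0.0298]
 [-0.0183  0.1462  0.9891  1.7607]
 [ 0.      0.      0.      1.    ]] ['frame', 'intrinsics', 'T']
{'clock': 0.1, 'joints': array([-1.22308271,  0.47772152,  0.02228389,  1.55636323, -0.01152806,
        1.10930825, -0.08308656]), 'qvel': array([ 0.000515  , -0.00163923,  0.00051626, -0.00137896, -0.00219442,
       -0.00079515,  0.00085099]), 'tau': array([ 3.61720617e-03, -5.97764111e+01,  1.61308195e+00, -2.81951076e+01,
        1.26834575e-02,  5.04514479e-03, -3.22596759e-05]), 'tcp_pos': array([0.29686985, 0.60563   , 0.24441454]), 'orientation': array([-7.09626196e-01, -3.06007896e+00,  2.58419668e-03]), 'contact_force': array([-0.63558007, -0.13687931,  0.19221835]), 'moment': array([0.00058457, 0.01735335, 0.01087364]), 'grip_width': 0.08528685662390482}
```

View pics/scene0.png

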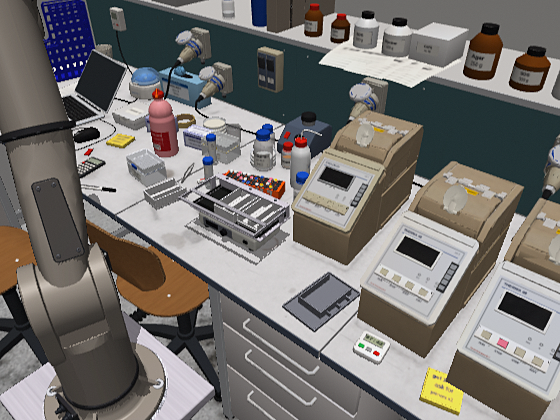

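View pics/top0.png

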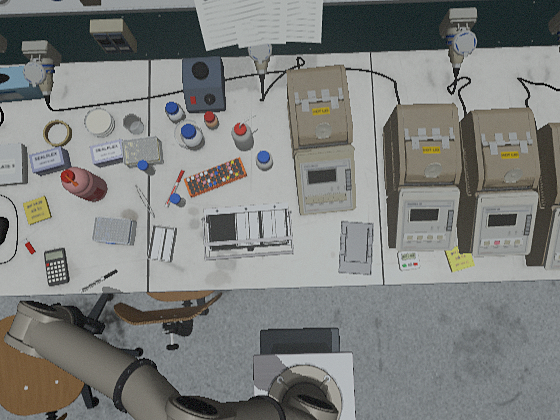

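The top view shows the shaker near (248,232), the stand near (356,246), tray D near (162,243), and the timer at (410,260). I'll enlarge the work area.

```bash
cat > h.py <<'E'
from bench import r, imaging
import cv2,numpy as np
from scipy.spatial.transform import Rotation as R
def cam(n):
    f=imaging.grab_frame(n); return f["frame"],f["intrinsics"],f["T"]
def ray(K,T,u,v,z):
    d=T[:3,:3]@np.array([(u-K[0,2])/K[0,0],-(v-K[1,2])/K[1,1],-1]); o=T[:3,3]
    return o+d*(z-o[2])/d[2]
def pix(K,T,p):
    c=T[:3,:3].T@(np.asarray(p,float)-T[:3,3]); return np.array([K[0,2]+K[0,0]*c[0]/-c[2],K[1,2]+K[1,1]*c[1]/c[2]])
def crop(n,u0,v0,u1,v1,s,name):
    im,K,T=cam(n); c=cv2.resize(im[v0:v1,u0:u1],None,fx=s,fy=s,interpolation=cv2.INTER_CUBIC); cv2.imwrite("pics/"+name,c); return im,K,T
E
python3 - <<'E'
from h import *
a,_,_=crop("top",140,190,340,300,4,"t1.png")
b,_,_=crop("scene",130,145,300,272,4,"s1.png")
E
```

```text
(no output)
```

View pics/t1.png

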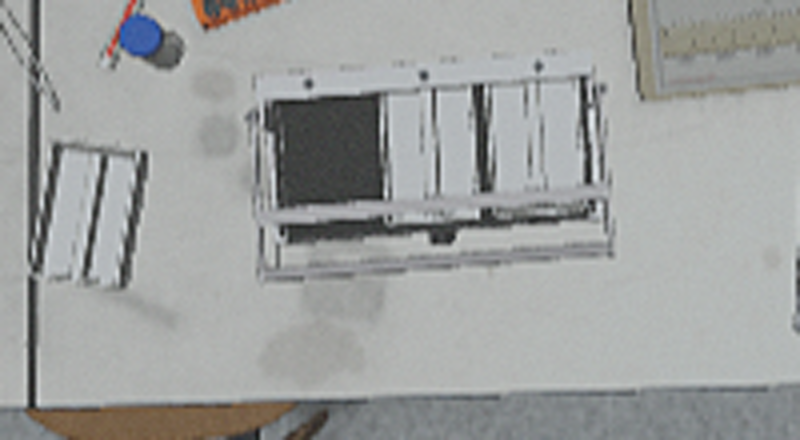

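View pics/s1.png

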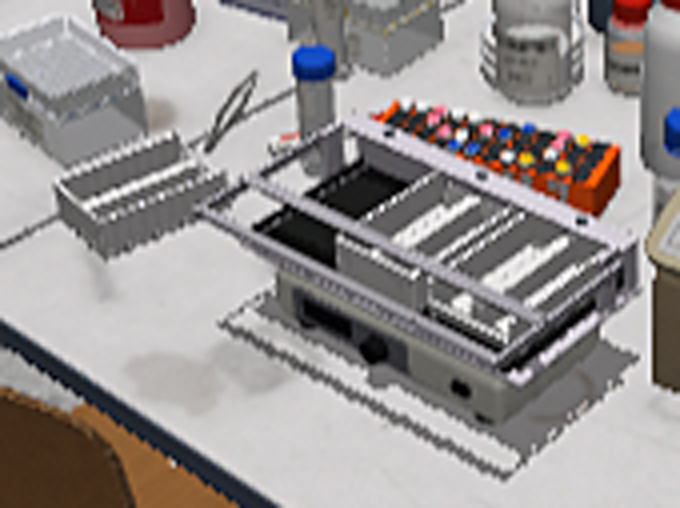

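Middle and right slots hold trays and the left slot is empty. The tray ends need a closer look, along with the stand.

Run:
```python
from h import *
im,K,T=cam("scene"); tp,K2,T2=cam("top")
g=lambda i,u0,v0,u1,v1,W,H: cv2.resize(i[v0:v1,u0:u1],(W,H),interpolation=cv2.INTER_CUBIC)
A=np.vstack([np.hstack([g(im,140,172,190,212,400,300),g(im,210,195,290,250,400,300)]),np.hstack([g(im,275,262,365,337,400,300),g(tp,330,215,425,285,400,300)])])
cv2.imwrite("pics/m2.png",A)
```

```text
(no output)
```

View pics/m2.png

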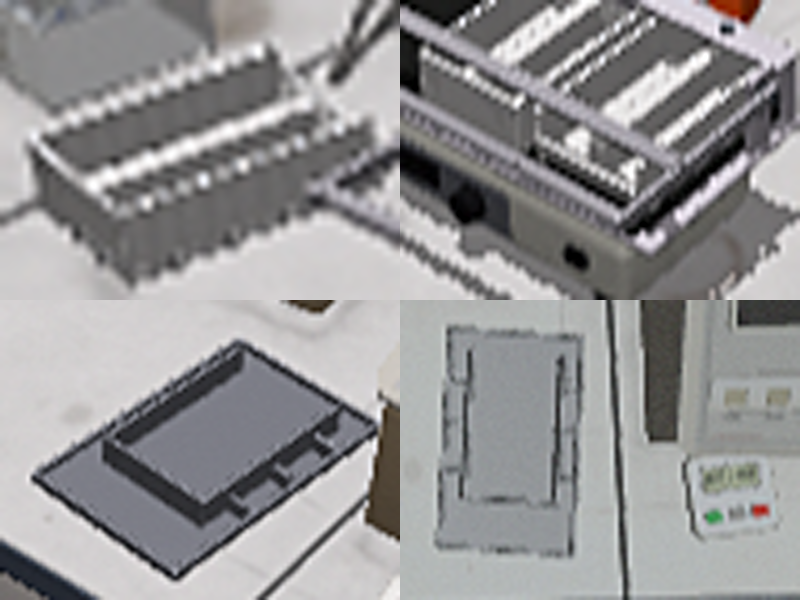

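Tray D is closed at its near end, the middle tray is closed near, and the right tray pours near. The stand's end wall is on the robot's side. Next I compute positions from the edge points read off.

Run:
```python
from h import *
_,K,T=cam("scene"); _,K2,T2=cam("top")
t1=lambda x,y,z: ray(K2,T2,140+(x-1.5)/4,190+(y-1.5)/4,z)
s1=lambda x,y,z: ray(K,T,130+(x-1.5)/4,145+(y-1.5)/4,z)
p=lambda n,*a: print(n,*[np.round(q[:2]*1000).astype(int) for q in a])
p("rod top",t1(262,277,.107),t1(612,252,.107)); 
p("strip",t1(255,212,.107),t1(608,192,.107))
p("rod scene",s1(200,208,.107),s1(515,375,.107))
p("bar far L / hinge R scene",s1(345,122,.107))
p("railfront top",t1(270,100,.113),t1(592,78,.113))
p("D top",*[t1(x,y,.037) for x,y in((57,147),(147,153),(125,287),(33,275))])
m=lambda x,y,z: ray(K,T,140+x/8-.5,172+y/7.5-.5,z)
p("D sc",m(275,50,.037),m(370,125,.037),m(128,212,.037),m(28,145,.037))
m=lambda x,y,z: ray(K,T,275+x/4.444-.5,262+(y-300)/4-.5,z)
p("st wall",m(105,440,.025),m(205,502,.025),m(338,408,.025),m(243,345,.025))
p("st pan",m(32,478,.009),m(178,578,.009),m(378,427,.009),m(238,340,.009))
m=lambda x,y,z: ray(K2,T2,330+(x-400)/400*95-.5,215+(y-300)/300*70-.5,z)
p("st pan top",m(435,552,.009),m(570,556,.009),m(584,335,.009),m(448,326,.009))
p("st wall top",m(460,500,.025),m(556,503,.025),m(563,355,.025),m(470,347,.025))
```

```text
rod top [454 294] [465  23]
strip [504 299] [512  25]
rod scene [456 292] [464   2]
bar far L / hinge R scene [600 296]
railfront top [591 286] [601  34]
D top [568 472] [561 398] [453 416] [465 491]
D sc [572 470] [559 396] [457 418] [462 486]
st wall [ 437 -149] [ 432 -219] [ 541 -231] [ 552 -159]
st pan [ 399 -129] [ 390 -234] [ 555 -249] [ 568 -145]
st pan top [ 400 -122] [ 394 -225] [ 561 -245] [ 571 -140]
st wall top [ 438 -141] [ 433 -215] [ 545 -226] [ 553 -154]
```

```bash
cat >> h.py <<'E'
def plan(x,y,z,phi=None):
    "print shift (cm, tool axes) and roll to reach TCP x,y,z with tool-y heading phi"
    o=r.get_obs(); M=R.from_rotvec(o["orientation"]).as_matrix(); p=o["tcp_pos"]
    f=np.arctan2(M[1,1],M[0,1]); d=M.T@(np.array([x,y,z])-p)*100
    roll=0 if phi is None else (f-phi+np.pi)%(2*np.pi)-np.pi
    print("t",round(o["clock"],1),"tcp",np.round(p*1000,1),"phi",round(f,3),"q7",round(o["joints"][6],2),"w",round(o["grip_width"]*1000,1),"F",np.round(o["contact_force"],1),"-> shift",np.round(d,2),"roll",round(roll,3))
E
python3 -c "
from h import *
plan(.458,.218,.20,.04)"
```

```text
t 0.4 tcp [297.1 606.1 245.2] phi 1.115 q7 -0.08 w 85.1 F [ 0.3  0.3 -0.9] -> shift [-31.53 -27.76   4.52] roll 1.075
```

apply_moves:
  moves:
    - [[-31.5, -27.8, 4.5], 1.075]
    - [[-31.5, -27.8, 4.5], 1.075]
    - [[-31.5, -27.8, 4.5], 1.075]
    - [[-31.5, -27.8, 4.5], 1.075]
    - [[-31.5, -27.8, 4.5], 1.075]
    - [[-31.5, -27.8, 4.5], 1.075]
    - [[-31.5, -27.8, 4.5], 1.075]
    - [[-31.5, -27.8, 4.5], 1.075]
    - [[-31.5, -27.8, 4.5], 1.075]
    - [[-31.5, -27.8, 4.5], 1.075]
  claw: 0.28

```text
clock: 1.23
tcp_pos: [0.4558, 0.2215, 0.2011]
orientation: [-2.181, -2.261, -0.001]
contact_force: [-0.1, 0.9, 0.1]
grip_width: 0.0233
```

apply_moves:
  moves:
    - [[0, 0, 0], 0]
    - [[0, 0, 0], 0]
    - [[0, 0, 0], 0]
    - [[0, 0, 0], 0]

```text
clock: 1.57
tcp_pos: [0.455, 0.2249, 0.2011]
orientation: [-2.173, -2.268, -0.001]
contact_force: [-0.6, 0.6, -0.3]
grip_width: 0.0242
```

```bash
python3 -c "
from h import *
plan(.458,.218,.104,.04)
_,K,T=crop('scene',150,110,300,222,5,'s3.png'); print(pix(K,T,(.458,.218,.107)))"
```

```text
t 1.6 tcp [455.  224.9 201.1] phi 0.042 q7 -0.42 w 24.2 F [-0.6  0.6 -0.3] -> shift [-0.71  0.27  9.71] roll 0.002
[198.04846962 206.31132866]
```

View pics/s3.png

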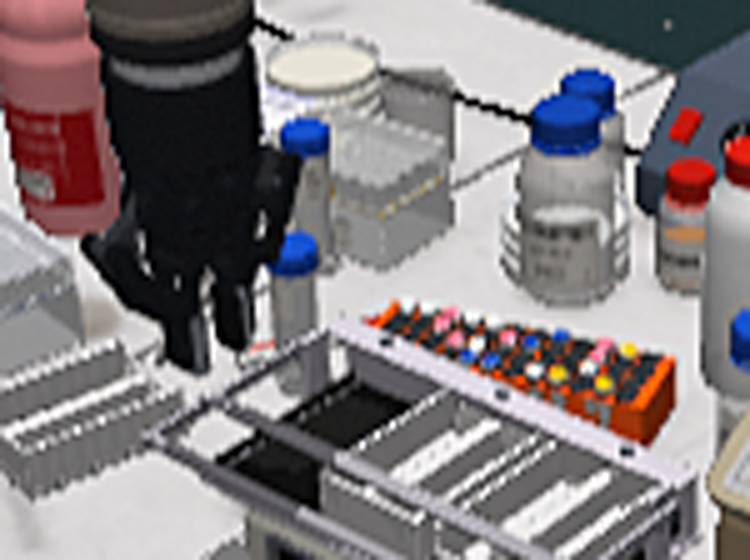

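The two fingertips sit above the left part of the bar at crop (200,365) and (245,345), and the predicted rod point (240,481) lies on the rod. I'll lower and grip.

apply_moves:
  moves:
    - [[-0.7, 0.3, 4], 0]
    - [[-0.7, 0.3, 7], 0]
    - [[-0.7, 0.3, 9], 0]
    - [[-0.7, 0.3, 9.7], 0]
    - [[-0.7, 0.3, 9.7], 0]
    - [[-0.7, 0.3, 9.7], 0]

```text
clock: 2.12
tcp_pos: [0.4589, 0.2173, 0.1045]
orientation: [2.175, 2.267, 0.001]
contact_force: [0.2, 1.3, 0.4]
grip_width: 0.0239
```

apply_moves:
  moves:
    - [[0, 0, 0], 0]
    - [[0, 0, 0], 0]
    - [[0, 0, 0], 0]
    - [[0, 0, 0], 0]
    - [[0, 0, 0], 0]
  claw: 0.0
  grip_force: 40

```text
clock: 2.53
tcp_pos: [0.4604, 0.2174, 0.1053]
orientation: [2.176, 2.265, 0.007]
contact_force: [3.8, 1.0, 6.4]
grip_width: 0.0082
```

Run:
```python
from h import *
o=r.get_obs();p=o["tcp_pos"]
plan(*p)
# arc rows: rod rel. to hinge; keep tcp offset
M=R.from_rotvec(o["orientation"]).as_matrix(); L=.124
for th in np.linspace(.1,2.15,21):
    d=L*(1-np.cos(th)); h=L*np.sin(th)
    print(round(th,2),np.round(M.T@np.array([d*np.cos(.04),d*np.sin(.04),h])*100,1))
```

```text
t 2.5 tcp [460.4 217.4 105.3] phi 0.04 q7 -0.33 w 8.2 F [3.8 1.  6.4] -> shift [0. 0. 0.] roll 0
0.1 [ 0.   0.1 -1.2]
0.2 [ 0.   0.3 -2.5]
0.3 [ 0.   0.6 -3.7]
0.41 [ 0.   1.  -4.9]
0.51 [ 0.   1.6 -6. ]
0.61 [ 0.   2.3 -7.1]
0.72 [ 0.   3.1 -8.1]
0.82 [ 0.  4. -9.]
0.92 [ 0.   4.9 -9.8]
1.02 [  0.    6.  -10.6]
1.12 [  0.    7.1 -11.2]
1.23 [  0.    8.3 -11.6]
1.33 [  0.    9.5 -12. ]
1.43 [  0.   10.7 -12.2]
1.54 [  0.   12.  -12.3]
1.64 [  0.   13.3 -12.3]
1.74 [  0.   14.5 -12.2]
1.84 [  0.   15.8 -11.9]
1.94 [  0.   17.  -11.5]
2.05 [  0.   18.1 -10.9]
2.15 [  0.   19.2 -10.3]
```

apply_moves:
  moves:
    - [[0, 0.1, -1.2], 0]
    - [[0, 0.3, -2.5], 0]
    - [[0, 0.6, -3.7], 0]
    - [[0, 1.0, -4.9], 0]
    - [[0, 1.6, -6.0], 0]
    - [[0, 1.6, -6.0], 0]

```text
clock: 3.03
tcp_pos: [0.4749, 0.2179, 0.1654]
orientation: [-2.176, -2.265, -0.002]
contact_force: [-0.8, 3.7, -1.6]
grip_width: 0.0084
```

Run:
```python
from h import *
plan(.6,.217,.2)
crop('scene',150,110,300,222,5,'s4.png')
```

```text
t 3.0 tcp [474.9 217.9 165.4] phi 0.04 q7 -0.35 w 8.4 F [-0.8  3.7 -1.6] -> shift [-0.59 12.49 -3.45] roll 0
```

View pics/s4.png

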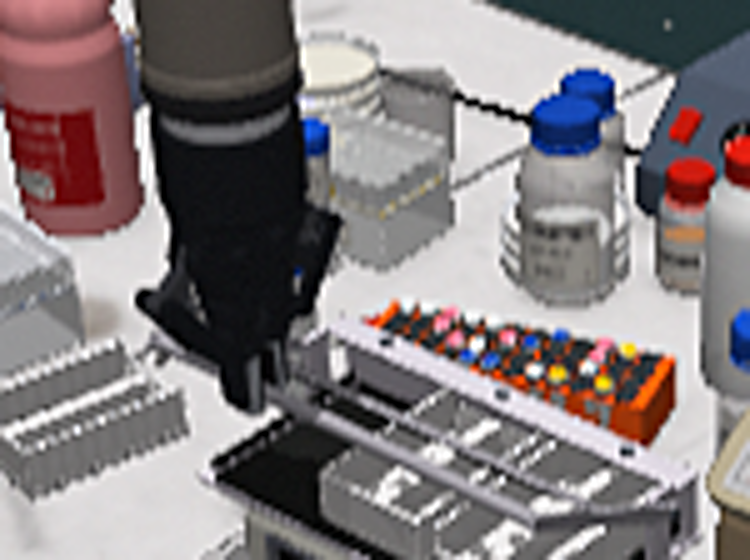

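The rod is in the grip and the bar is rising, so I continue the arc.

apply_moves:
  moves:
    - [[0, 0.7, -1.1], 0]
    - [[0, 1.5, -2.1], 0]
    - [[0, 2.4, -3.0], 0]
    - [[0, 3.3, -3.8], 0]
    - [[0, 4.4, -4.6], 0]
    - [[0, 5.5, -5.2], 0]
    - [[0, 6.7, -5.6], 0]
    - [[0, 7.9, -6.0], 0]
    - [[0, 9.1, -6.2], 0]
    - [[0, 10.4, -6.3], 0]

```text
clock: 3.92
tcp_pos: [0.5789, 0.2229, 0.2293]
orientation: [-2.174, -2.266, -0.005]
contact_force: [-2.4, 2.7, 15.0]
grip_width: 0.0079
```

apply_moves:
  moves:
    - [[0, 1.3, 0], 0]
    - [[0, 2.5, 0.1], 0]
    - [[0, 3.8, 0.4], 0]
    - [[0, 5.0, 0.8], 0]
    - [[0, 6.1, 1.4], 0]
    - [[0, 6.1, 1.4], 0]
    - [[0, 6.1, 1.4], 0]

```text
clock: 4.5
tcp_pos: [0.6409, 0.2257, 0.2132]
orientation: [2.175, 2.266, 0.007]
contact_force: [2.4, 5.2, 5.8]
grip_width: 0.0084
```

apply_moves:
  moves:
    - [[0, 0, 0], 0]
    - [[0, 0, 0], 0]
    - [[0, 0, 0], 0]
    - [[0, 0, 0], 0]
    - [[0, 0, -2], 0]
    - [[0, 0, -6], 0]
    - [[0, 0, -6], 0]
    - [[0, 0, -6], 0]
  claw: 0.35

```text
clock: 5.17
tcp_pos: [0.6406, 0.2233, 0.2754]
orientation: [2.176, 2.263, 0.006]
contact_force: [0.1, -0.6, -1.5]
grip_width: 0.0297
```

Run:
```python
from h import *
a,K,T=cam('scene'); b,K2,T2=cam('top')
g=lambda i,u0,v0,u1,v1,W,H: cv2.resize(i[v0:v1,u0:u1],(W,H),interpolation=cv2.INTER_CUBIC)
cv2.imwrite('pics/m5.png',np.hstack([g(a,180,130,305,260,500,520),g(b,200,190,300,275,300,255).repeat(1,0) if 0 else cv2.copyMakeBorder(g(b,200,190,300,265,300,225),0,295,0,0,0)]))
plan(.551,.08,.2,1.61)
```

```text
t 5.3 tcp [638.9 223.2 272.3] phi 0.04 q7 -0.23 w 29.6 F [-0.  -0.3 -0.3] -> shift [-13.96  -9.34   7.25] roll -1.57
```

View pics/m5.png

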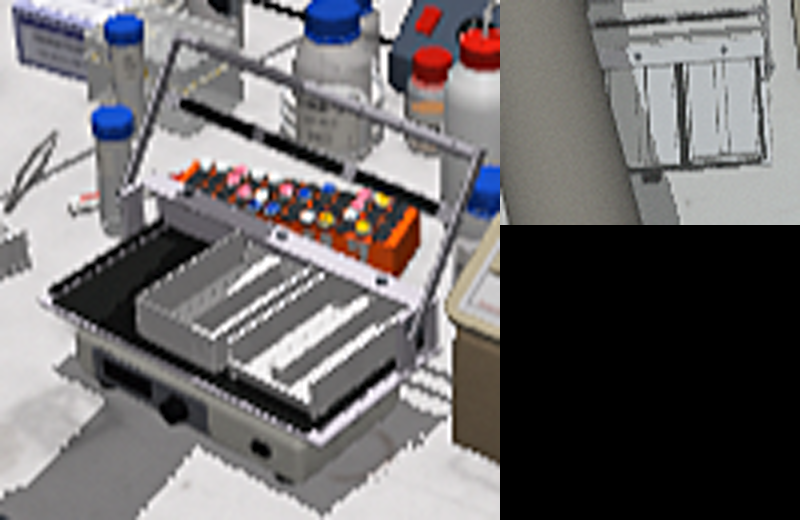

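The bar is thrown back and stays up; the near ends confirm the tray directions. I'll measure the two shaker trays.

Run:
```python
from h import *
_,K,T=cam("scene"); _,K2,T2=cam("top")
t1=lambda x,y,z: ray(K2,T2,140+(x-1.5)/4,190+(y-1.5)/4,z)
s=lambda x,y,z: ray(K,T,180+(x-1.5)/4,130+(y-1.5)/4,z)
p=lambda n,*a: print(n,*[np.round(q[:2]*1000).astype(int) for q in a])
p("mid web top",t1(435,140,.1)); p("right web top",t1(535,140,.1))
p("mid near rim",s(140,298,.107),s(222,345,.107)); p("mid web",s(208,328,.1),s(278,262,.1))
p("right webs",s(275,372,.1),s(368,297,.1)); p("right low end bottom-left/right near", s(230,375,.107),s(312,412,.107))
# predicted from shaker pose
for c in(0,-82):
  for q in((-57,37),(-57,-37)):
    x=.548+.003+q[0]/1e3-.04*(c+q[1])/1e3; y=.162+(c+q[1])/1e3-.04*.057
    print(c,q,np.round((pix(K,T,(x,y,.107))-[180,130])*4))
```

```text
mid web top [557 159]
right web top [555  80]
mid near rim [494 191] [493 111]
mid web [507 138] [595 156]
right webs [501  71] [604  79]
right low end bottom-left/right near [473  85] [480  18]
0 (-57, 37) [131. 295.]
0 (-57, -37) [211. 335.]
-82 (-57, 37) [220. 339.]
-82 (-57, -37) [305. 382.]
```

apply_moves:
  moves:
    - [[-14.3, -9.4, 0], -1.57]
    - [[-14.3, -9.4, 0], -1.57]
    - [[-14.3, -9.4, 0], -1.57]
    - [[-14.3, -9.4, 0], -1.57]
    - [[-14.3, -9.4, 0], -1.57]
    - [[-14.3, -9.4, 0], -1.57]
    - [[-14.3, -9.4, 0], -1.57]
    - [[-14.3, -9.4, 0], -1.57]
    - [[-14.3, -9.4, 4], -1.57]
    - [[-14.3, -9.4, 7], -1.57]
  claw: 0.29

```text
clock: 6.2
tcp_pos: [0.5513, 0.077, 0.2018]
orientation: [0.43, 3.111, 0.001]
contact_force: [-0.1, 0.2, -1.2]
grip_width: 0.0246
```

```bash
python3 -c "
from h import *
plan(.551,.077,.14,1.61)"
```

```text
t 6.2 tcp [551.3  77.  201.8] phi 1.296 q7 1.12 w 24.6 F [-0.1  0.2 -1.2] -> shift [ 0.03 -0.02  6.18] roll -0.314
```

apply_moves:
  moves:
    - [[0, 0, 3], -0.314]
    - [[0, 0, 6.2], -0.314]
    - [[0, 0, 6.2], -0.314]
    - [[0, 0, 6.2], -0.314]

```text
clock: 6.53
tcp_pos: [0.549, 0.0763, 0.1379]
orientation: [0.055, -3.135, 0.002]
contact_force: [-0.0, 0.0, -0.7]
grip_width: 0.0246
```

Run:
```python
from h import *
a,K,T=cam('scene'); b,K2,T2=cam('top')
g=lambda i,u0,v0,u1,v1,W,H: cv2.resize(i[v0:v1,u0:u1],(W,H),interpolation=cv2.INTER_CUBIC)
cv2.imwrite('pics/m6.png',np.hstack([g(a,200,170,300,250,500,400),cv2.copyMakeBorder(g(b,230,195,300,275,300,343),0,57,0,0,0)]))
plan(.551,.077,.094,1.61)
o=r.get_obs()['tcp_pos']
print([np.round((pix(K,T,(.551,.077+d,.126))-[200,170])*5) for d in(-.0125,.0125)])
```

```text
t 6.6 tcp [551.2  76.7 140.6] phi 1.601 q7 1.41 w 24.9 F [0.3 0.5 1.2] -> shift [0.02 0.03 4.66] roll -0.009
[array([314., 185.]), array([279., 167.])]
```

View pics/m6.png

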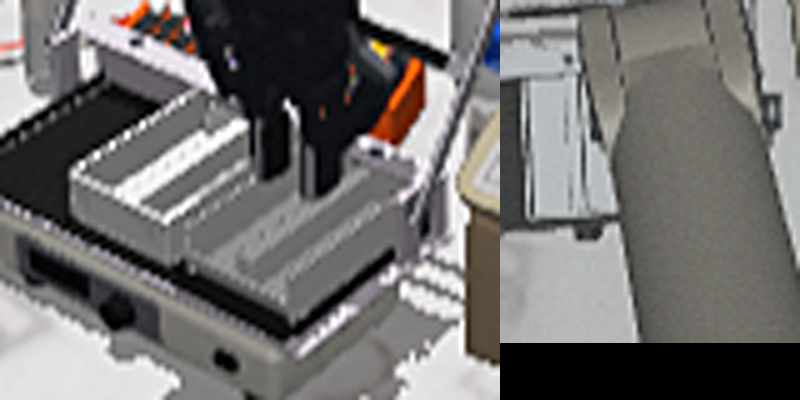

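The fingers straddle the right tray's web (tips at (267,177), (318,195); web runs from (238,268) up-right). I'll descend and grip.

apply_moves:
  moves:
    - [[0, 0, 2.5], 0]
    - [[0, 0, 3.8], 0]
    - [[0, 0, 4.4], 0]
    - [[0, 0, 4.4], 0]
    - [[0, 0, 4.4], 0]

```text
clock: 7.05
tcp_pos: [0.5519, 0.0771, 0.0977]
orientation: [-0.051, 3.14, 0.0]
contact_force: [0.4, 0.5, -0.1]
grip_width: 0.025
```

apply_moves:
  moves:
    - [[0, 0, 0], 0]
    - [[0, 0, 0], 0]
    - [[0, 0, 0], 0]
    - [[0, 0, 0], 0]
    - [[0, 0, 0], 0]
  claw: 0.0
  grip_force: 60

```text
clock: 7.47
tcp_pos: [0.5524, 0.0776, 0.0983]
orientation: [-0.053, 3.138, 0.002]
contact_force: [-0.6, 1.1, 6.9]
grip_width: 0.0086
```

```bash
python3 -c "
from h import *
plan(.551-.03,.077-.0012,.0965,1.61)"
```

```text
t 7.5 tcp [552.4  77.6  98.3] phi 1.604 q7 1.42 w 8.6 F [-0.6  1.1  6.9] -> shift [ 3.15 -0.08  0.17] roll -0.006
```

apply_moves:
  moves:
    - [[0.5, 0, -0.05], 0]
    - [[1.2, 0, -0.05], 0]
    - [[2.0, 0, -0.05], 0]
    - [[2.8, 0, -0.05], 0]
    - [[3.5, 0, -0.05], 0]
    - [[3.5, 0, -0.05], 0]
    - [[3.5, 0, -2], 0]
    - [[3.5, 0, -5], 0]
    - [[3.5, 0, -8], 0]
    - [[3.5, 0, -8], 0]

```text
clock: 8.3
tcp_pos: [0.5176, 0.0755, 0.181]
orientation: [-0.05, 3.137, 0.002]
contact_force: [1.2, 0.2, -0.1]
grip_width: 0.0084
```

Run:
```python
from h import *
c,s=np.cos(-.1),np.sin(-.1)
x,y=.491-.020*c,-.187-.020*s
print(x,y)
plan(x,y,.14,1.47)
```

```text
0.47109991669443946 -0.18500333166706343
t 8.3 tcp [517.6  75.5 181. ] phi 1.603 q7 1.39 w 8.4 F [ 1.2  0.2 -0.1] -> shift [  5.5  -25.89   4.05] roll 0.133
```

apply_moves:
  moves:
    - [[5.5, -4, 0], 0.133]
    - [[5.5, -8, 0], 0.133]
    - [[5.5, -12, 0], 0.133]
    - [[5.5, -16, 0], 0.133]
    - [[5.5, -20, 0], 0.133]
    - [[5.5, -23, 1], 0.133]
    - [[5.5, -25, 2], 0.133]
    - [[5.5, -25.9, 3], 0.133]
    - [[5.5, -25.9, 4], 0.133]
    - [[5.5, -25.9, 4], 0.133]

```text
clock: 9.13
tcp_pos: [0.4671, -0.1842, 0.1342]
orientation: [-0.159, -3.131, -0.002]
contact_force: [-0.8, 0.0, -0.9]
grip_width: 0.0081
```

apply_moves:
  moves:
    - [[0, 0, 4], 0]
    - [[0, 0, 5], 0]
    - [[0, 0, 5], 0]
    - [[0, 0, 5], 0]

```text
clock: 9.47
tcp_pos: [0.4693, -0.1838, 0.0868]
orientation: [-0.155, -3.135, -0.001]
contact_force: [0.5, 0.1, -0.1]
grip_width: 0.0091
```

Run:
```python
from h import *
a,K,T=cam('scene'); b,K2,T2=cam('top')
g=lambda i,u0,v0,u1,v1,W,H: cv2.resize(i[v0:v1,u0:u1],(W,H),interpolation=cv2.INTER_CUBIC)
cv2.imwrite('pics/m7.png',g(a,265,230,375,340,600,600))
cv2.imwrite('pics/raw_s7.png',a);cv2.imwrite('pics/raw_t7.png',b)
plan(.4711,-.185,.1,1.47)
```

```text
t 9.6 tcp [ 470.6 -184.6   88.1] phi 1.472 q7 1.89 w 9.3 F [ 0.2 -0.5  0.1] -> shift [-0.05 -0.04 -1.19] roll 0.002
```

View pics/m7.png

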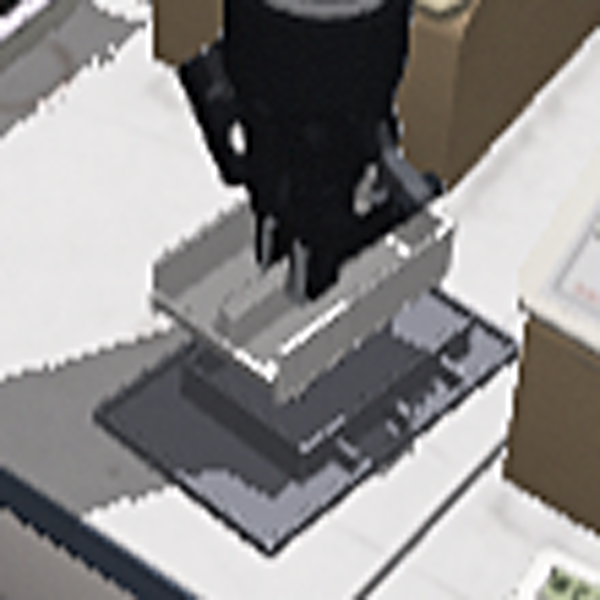

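Run:
```python
from h import *
_,K,T=cam("scene"); k=600/110
m=lambda x,y,z: ray(K,T,265+x/k-.5,230+y/k-.5,z)
p=lambda n,*a: print(n,*[np.round(q[:2]*1000,1) for q in a])
p("tray",m(152,265,.0968),m(455,222,.0968),m(275,398,.065))
p("wall",m(183,367,.025),m(300,455,.025)); p("pan",m(95,412,.009),m(272,552,.009),m(520,348,.009))
def fr(ox,oy,yaw,x,y,z): return (ox+x*np.cos(yaw)-y*np.sin(yaw),oy+x*np.sin(yaw)+y*np.cos(yaw),z)
o=r.get_obs()["tcp_pos"]
q=lambda P: np.round((pix(K,T,P)+.5-[265,230])*k)
print("pred tray rim corners",[q(fr(o[0],o[1],-.1,x,y,.0968)) for x,y in((-.057,.037),(-.057,-.037),(.057,-.037),(.057,.037))], "bottom near", [q(fr(o[0],o[1],-.1,x,y,.065)) for x,y in((-.057,.037),(-.057,-.037),(.057,-.037))])
S=(.491,-.187,-.1)
print("pred pan",[q(fr(*S,x,y,.009)) for x,y in((-.095,.053),(-.095,-.053),(.075,-.053))],"wall",[q(fr(*S,x,y,.025)) for x,y in((-.057,.037),(-.057,-.037),(.057,-.037))])
```

```text
tray [ 418.6 -144.1] [ 523.1 -226.7] [ 416.8 -211.8]
wall [ 435.8 -149.7] [ 428.5 -218.7]
pan [ 401.8 -127.9] [ 390.4 -233.3] [ 555.7 -249.5]
pred tray rim corners [array([147., 264.]), array([278., 358.]), array([457., 222.]), array([328., 138.])] bottom near [array([146., 317.]), array([274., 412.]), array([451., 275.])]
pred pan [array([ 90., 409.]), array([267., 547.]), array([521., 340.])] wall [array([177., 358.]), array([302., 451.]), array([472., 316.])]
```

Tray corners (152,265), (455,222) match the prediction from the TCP, so the tray is held centred. The pan corners put the stand about 2–3 mm further to -y than assumed. I correct for that and lower.

apply_moves:
  moves:
    - [[0.1, -0.25, 1.5], 0]
    - [[0.1, -0.25, 2.8], 0]
    - [[0.1, -0.25, 3.2], 0]
    - [[0.1, -0.25, 3.4], 0]
    - [[0.1, -0.25, 3.6], 0]
    - [[0.1, -0.25, 3.7], 0]
    - [[0.1, -0.25, 3.7], 0]

```text
clock: 10.2
tcp_pos: [0.4691, -0.1873, 0.0504]
orientation: [0.157, 3.137, -0.0]
contact_force: [-0.2, -0.6, 0.1]
grip_width: 0.0079
```

```bash
python3 -c "
from h import *
plan(.4698,-.187,.0483,1.472)"
```

```text
t 10.2 tcp [ 469.1 -187.3   50.4] phi 1.471 q7 1.91 w 7.9 F [-0.2 -0.6  0.1] -> shift [-0.07  0.04  0.21] roll -0.001
```

apply_moves:
  moves:
    - [[0, 0, 0.1], 0]
    - [[0, 0, 0.2], 0]
    - [[0, 0, 0.3], 0]
    - [[0, 0, 0.3], 0]

```text
clock: 10.53
tcp_pos: [0.469, -0.1874, 0.0483]
orientation: [0.157, 3.137, 0.001]
contact_force: [-4.0, 1.6, 16.4]
grip_width: 0.0085
```

Contact comes exactly at the seated height (0.0483), so I release.

apply_moves:
  moves:
    - [[0, 0, -0.1], 0]
    - [[0, 0, -0.1], 0]
    - [[0, 0, -0.1], 0]
    - [[0, 0, -0.1], 0]
    - [[0, 0, -0.1], 0]
    - [[0, 0, -3], 0]
    - [[0, 0, -7], 0]
    - [[0, 0, -11], 0]
    - [[0, 0, -14], 0]
    - [[0, 0, -14], 0]
  claw: 0.29

```text
clock: 11.37
tcp_pos: [0.4721, -0.1886, 0.1928]
orientation: [0.157, 3.127, -0.002]
contact_force: [1.1, -0.1, -0.5]
grip_width: 0.0249
```

Run:
```python
from h import *
a,K,T=cam('scene')
g=lambda i,u0,v0,u1,v1,W,H: cv2.resize(i[v0:v1,u0:u1],(W,H),interpolation=cv2.INTER_CUBIC)
cv2.imwrite('pics/m8.png',g(a,265,245,375,335,733,600))
plan(.552,.158,.19,1.61)
```

```text
t 11.4 tcp [ 470.8 -188.   190.1] phi 1.471 q7 1.83 w 24.9 F [-0.7  0.2 -0.3] -> shift [-4.630e+00  3.523e+01  2.000e-02] roll -0.139
```

View pics/m8.png

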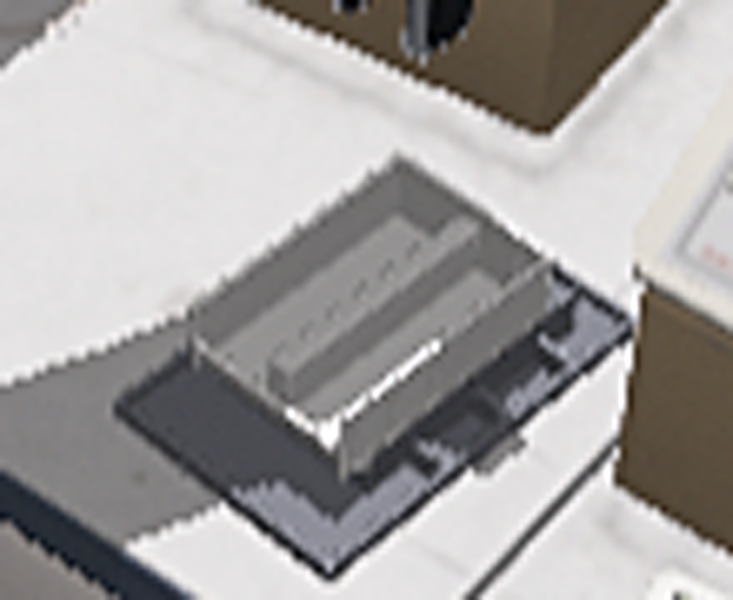

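Tray one is seated level, pouring end towards the robot. Now the middle tray, 82 mm left of where the right one was gripped.

apply_moves:
  moves:
    - [[-4.6, 4, 0], -0.14]
    - [[-4.6, 8, 0], -0.14]
    - [[-4.6, 12, 0], -0.14]
    - [[-4.6, 16, 0], -0.14]
    - [[-4.6, 20, 0], -0.14]
    - [[-4.6, 24, 0], -0.14]
    - [[-4.6, 28, 0], -0.14]
    - [[-4.6, 32, 0], -0.14]
    - [[-4.6, 35.2, 0], -0.14]
    - [[-4.6, 35.2, 0], -0.14]

```text
clock: 12.25
tcp_pos: [0.5482, 0.1681, 0.1854]
orientation: [0.081, -3.139, -0.006]
contact_force: [-0.3, 1.1, 0.1]
grip_width: 0.0248
```

```bash
python3 -c "
from h import *
plan(.550,.159,.0985,1.61)"
```

```text
t 12.2 tcp [548.2 168.1 185.4] phi 1.622 q7 1.28 w 24.8 F [-0.3  1.1  0.1] -> shift [-0.15 -0.95  8.68] roll 0.012
```

apply_moves:
  moves:
    - [[0, 0, 0], 0]
    - [[0, 0, 0], 0]
    - [[0, 0, 0], 0]
    - [[0, 0, 0], 0]

```text
clock: 12.58
tcp_pos: [0.5494, 0.1564, 0.1865]
orientation: [0.059, -3.14, 0.001]
contact_force: [0.7, -0.6, 0.4]
grip_width: 0.0244
```

```bash
python3 -c "
from h import *
plan(.550,.159,.0985,1.61)
a,K,T=cam('scene'); b,K2,T2=cam('top')
print(pix(K,T,(.55,.159,.12)))
g=lambda i,u0,v0,u1,v1,W,H: cv2.resize(i[v0:v1,u0:u1],(W,H),interpolation=cv2.INTER_CUBIC)
cv2.imwrite('pics/m9.png',np.hstack([g(a,190,160,290,240,500,400),g(a,135,165,195,213,300,240).repeat(1,0) if 0 else cv2.copyMakeBorder(g(a,135,165,195,213,300,240),0,160,0,0,0)]))
"
```

```text
t 12.6 tcp [549.4 156.4 186.5] phi 1.608 q7 1.28 w 24.4 F [ 0.7 -0.6  0.4] -> shift [-0.07  0.27  8.8 ] roll -0.002
[236.96778661 195.7593104 ]
```

View pics/m9.png

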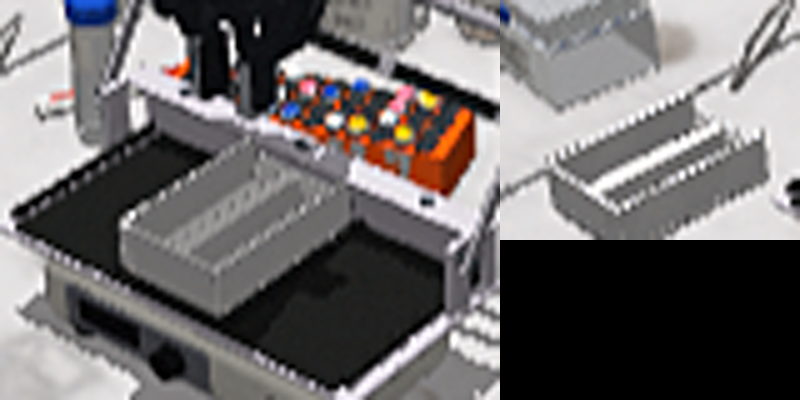

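```bash
python3 -c "
from h import *
a,K,T=cam('scene')
m=lambda u0,v0,x,y,z: np.round(ray(K,T,u0+x/5-.5,v0+y/5-.5,z)[:2]*1000,1)
print('mid',*[m(190,160,x,y,.107) for x,y in((120,232),(221,278),(349,188),(255,136))])
print('web near,far',m(190,160,180,248,.1),m(190,160,295,178,.1))
print('D',*[m(135,165,x,y,.037) for x,y in((52,160),(118,213),(265,140),(190,93))])
"
```

```text
mid [486.7 187.4] [492.8 116.3] [598.9 120.4] [602.5 196.7]
web near,far [503.9 159.1] [593.6 157.2]
D [447.2 456.5] [438.7 382. ] [546.1 374. ] [550.2 450.6]
```

The middle tray's corners give a centre near (0.547,0.157), right under the fingers. Tray D has been knocked aside, now near (0.496,0.416); I'll remeasure it later.

apply_moves:
  moves:
    - [[0, 0.1, 4], 0]
    - [[0, 0.1, 7], 0]
    - [[0, 0.1, 8.2], 0]
    - [[0, 0.1, 8.75], 0]
    - [[0, 0.1, 8.75], 0]
    - [[0, 0.1, 8.75], 0]

```text
clock: 13.23
tcp_pos: [0.5504, 0.1594, 0.1005]
orientation: [-0.062, 3.139, 0.001]
contact_force: [1.0, -0.2, 0.2]
grip_width: 0.0249
```

apply_moves:
  moves:
    - [[0, 0, 0], 0]
    - [[0, 0, 0], 0]
    - [[0, 0, 0], 0]
    - [[0, 0, 0], 0]
    - [[0, 0, 0], 0]
  claw: 0.0
  grip_force: 60

```text
clock: 13.65
tcp_pos: [0.5508, 0.1598, 0.1013]
orientation: [-0.063, 3.138, 0.002]
contact_force: [-1.2, -1.6, 6.5]
grip_width: 0.0081
```

```bash
python3 -c "
from h import *
plan(.551-.035,.157-.0012,.0985,1.61)"
```

```text
t 13.7 tcp [550.8 159.8 101.3] phi 1.611 q7 1.29 w 8.1 F [-1.2 -1.6  6.5] -> shift [ 3.5  -0.26  0.27] roll 0.001
```

apply_moves:
  moves:
    - [[0.5, 0, -0.05], 0]
    - [[1.2, 0, -0.05], 0]
    - [[2.0, 0, -0.05], 0]
    - [[2.8, 0, -0.05], 0]
    - [[3.5, 0, -0.05], 0]
    - [[3.5, 0, -0.05], 0]
    - [[3.5, 0, -2], 0]
    - [[3.5, 0, -5], 0]
    - [[3.5, 0, -8], 0]
    - [[3.5, 0, -8], 0]

```text
clock: 14.48
tcp_pos: [0.5156, 0.1587, 0.1838]
orientation: [-0.063, 3.136, 0.004]
contact_force: [0.3, 1.3, -0.6]
grip_width: 0.0084
```

```bash
python3 -c "
from h import *
plan(.489,-.1894,.15,1.472)"
```

```text
t 14.5 tcp [515.6 158.7 183.8] phi 1.611 q7 1.25 w 8.4 F [ 0.3  1.3 -0.6] -> shift [  4.07 -34.68   3.27] roll 0.139
```

apply_moves:
  moves:
    - [[4.1, -4, 0], 0.139]
    - [[4.1, -8, 0], 0.139]
    - [[4.1, -12, 0], 0.139]
    - [[4.1, -16, 0], 0.139]
    - [[4.1, -20, 0], 0.139]
    - [[4.1, -24, 0], 0.139]
    - [[4.1, -28, 0], 0.139]
    - [[4.1, -31, 0], 0.139]
    - [[4.1, -33.5, 1], 0.139]
    - [[4.1, -34.7, 2], 0.139]

```text
clock: 15.32
tcp_pos: [0.4855, -0.1939, 0.1587]
orientation: [-0.162, -3.136, 0.001]
contact_force: [0.2, 0.6, -2.2]
grip_width: 0.0083
```

apply_moves:
  moves:
    - [[0, 0, 1.5], 0]
    - [[0, 0, 3], 0]
    - [[0, 0, 3.5], 0]
    - [[0, 0, 3.5], 0]
    - [[0, 0, 3.5], 0]
    - [[0, 0, 3.5], 0]

```text
clock: 15.82
tcp_pos: [0.4876, -0.1901, 0.1249]
orientation: [0.154, 3.137, 0.0]
contact_force: [-0.0, -0.9, -0.5]
grip_width: 0.0081
```

Run:
```python
from h import *
a,K,T=cam('scene')
cv2.imwrite('pics/m10.png',cv2.resize(a[225:335,265:375],(600,600),interpolation=cv2.INTER_CUBIC))
plan(.489,-.1894,.083,1.472)
o=r.get_obs()["tcp_pos"]
c,s=np.cos(-.1),np.sin(-.1)
f=lambda ox,oy,x,y,z: np.round((pix(K,T,(ox+x*c-y*s,oy+x*s+y*c,z))+.5-[265,225])*600/110)
for nm,ox,oy,z in(("held",o[0],o[1],o[2]+.006),("below",.4695,-.1874,.057)):
    print(nm,[f(ox,oy,x,y,z) for x,y in((-.057,.037),(-.057,-.037),(.057,-.037),(.057,.037))])
```

```text
t 15.9 tcp [ 487.8 -190.2  125.1] phi 1.472 q7 1.89 w 8.0 F [-0.8 -0.1 -1. ] -> shift [-0.1   0.09  4.21] roll 0.0
held [array([185., 216.]), array([318., 308.]), array([498., 175.]), array([365.,  93.])]
below [array([148., 362.]), array([276., 457.]), array([452., 320.]), array([325., 235.])]
```

View pics/m10.png

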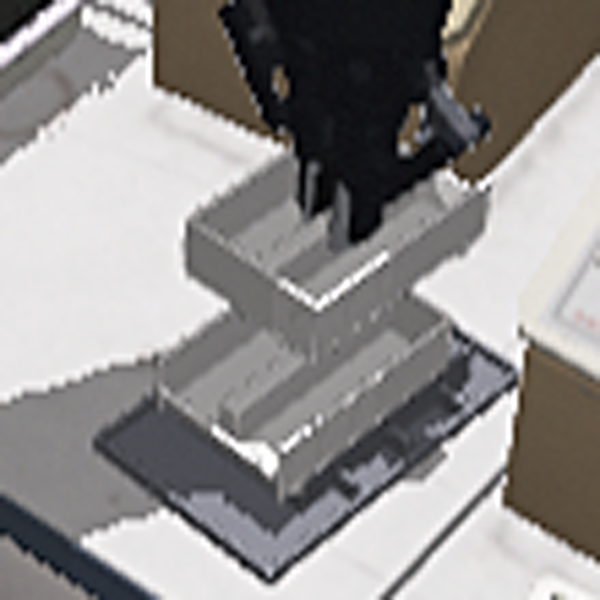

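Held tray's closed corners (186,224), (316,307) and the lower tray's closed corner (452,325) both agree with prediction to about 1 mm. I lower it.

apply_moves:
  moves:
    - [[-0.1, 0.1, 1.5], 0]
    - [[-0.1, 0.1, 2.8], 0]
    - [[-0.1, 0.1, 3.2], 0]
    - [[-0.1, 0.1, 3.5], 0]
    - [[-0.1, 0.1, 3.7], 0]
    - [[-0.1, 0.1, 3.8], 0]
    - [[-0.1, 0.1, 3.9], 0]
    - [[-0.1, 0.1, 3.9], 0]

```text
clock: 16.53
tcp_pos: [0.4896, -0.1896, 0.0872]
orientation: [0.155, 3.135, 0.001]
contact_force: [-4.0, 1.4, 12.0]
grip_width: 0.0084
```

apply_moves:
  moves:
    - [[0, 0, 0.1], 0]
    - [[0, 0, 0.2], 0]
    - [[0, 0, 0.3], 0]
    - [[0, 0, 0.3], 0]

```text
clock: 16.87
tcp_pos: [0.4886, -0.1895, 0.0857]
orientation: [0.156, 3.137, 0.003]
contact_force: [-12.3, 4.6, 32.4]
grip_width: 0.0084
```

Contact began about 5 mm early, so the tray is standing proud. The corner reading hints that the tray sits a little towards -x, so I unload and search towards +x under light contact.

apply_moves:
  moves:
    - [[0, 0, -0.2], 0]
    - [[-0.1, 0, -0.2], 0]
    - [[-0.1, 0, -0.2], 0]

```text
clock: 17.12
tcp_pos: [0.4903, -0.1898, 0.0856]
orientation: [0.155, 3.136, -0.0]
contact_force: [0.7, 0.4, -1.0]
grip_width: 0.0083
```

apply_moves:
  moves:
    - [[-0.1, 0, 0], 0]
    - [[-0.1, 0, 0], 0]

```text
clock: 17.28
tcp_pos: [0.491, -0.1898, 0.0846]
orientation: [0.155, 3.137, -0.0]
contact_force: [-0.3, 0.5, -1.4]
grip_width: 0.0082
```

apply_moves:
  moves:
    - [[-0.1, 0, 0], 0]
    - [[-0.1, 0, 0], 0]

```text
clock: 17.45
tcp_pos: [0.4918, -0.1898, 0.0843]
orientation: [-0.155, -3.138, 0.0]
contact_force: [-0.8, -0.1, -1.2]
grip_width: 0.0082
```

Force vanished after a 1 mm shift, so it has dropped in. I press lightly to confirm the height.

apply_moves:
  moves:
    - [[0, 0, 0.1], 0]
    - [[0, 0, 0.2], 0]
    - [[0, 0, 0.2], 0]

```text
clock: 17.7
tcp_pos: [0.492, -0.1899, 0.0829]
orientation: [0.155, 3.137, 0.0]
contact_force: [-0.5, -0.5, 6.6]
grip_width: 0.0082
```

apply_moves:
  moves:
    - [[0, 0, 0.1], 0]
    - [[0, 0, 0.2], 0]
    - [[0, 0, 0.2], 0]

```text
clock: 17.95
tcp_pos: [0.4921, -0.19, 0.0827]
orientation: [0.156, 3.137, 0.002]
contact_force: [-7.3, 3.1, 27.4]
grip_width: 0.0079
```

apply_moves:
  moves:
    - [[0, 0, -0.2], 0]
    - [[0, 0, -0.2], 0]
    - [[0, 0, -0.2], 0]
    - [[0, 0, -0.2], 0]
    - [[0, 0, -0.2], 0]
    - [[0, 0, -3], 0]
    - [[0, 0, -7], 0]
    - [[0, 0, -11], 0]
    - [[0, 0, -12], 0]
    - [[0, 0, -12], 0]
  claw: 0.29

```text
clock: 18.78
tcp_pos: [0.4937, -0.1906, 0.2037]
orientation: [0.155, 3.131, -0.001]
contact_force: [0.3, 0.1, 0.3]
grip_width: 0.0249
```

Run:
```python
from h import *
a,K,T=cam('scene'); b,K2,T2=cam('top')
g=lambda i,u0,v0,u1,v1,W,H: cv2.resize(i[v0:v1,u0:u1],(W,H),interpolation=cv2.INTER_CUBIC)
top=np.hstack([g(a,135,165,195,210,400,300),g(b,140,215,200,260,400,300)])
bot=np.hstack([g(a,275,245,365,335,300,300),np.zeros((300,500,3),np.uint8)])
cv2.imwrite('pics/m11.png',np.vstack([top,bot]))
plan(.496,.416,.2,1.50)
```

```text
t 18.9 tcp [ 491.3 -189.5  200. ] phi 1.472 q7 1.84 w 25.3 F [ 0.   0.4 -0.1] -> shift [5.490e+00 6.031e+01 1.000e-02] roll -0.028
```

View pics/m11.png

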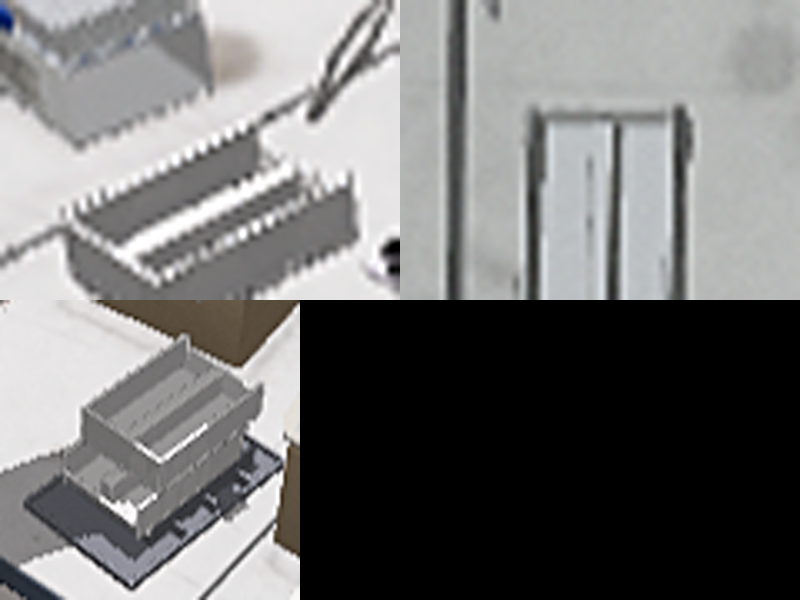

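Stack of two looks level and stepped. Computing tray D's new pose from its corners.

```bash
python3 -c "
from h import *
a,K,T=cam('scene'); b,K2,T2=cam('top')
s=400/60
m=lambda x,y,z: np.round(ray(K,T,135+x/s-.5,165+y/s-.5,z)[:2]*1000,1)
t=lambda x,y,z: np.round(ray(K2,T2,140+(x-400)/s-.5,215+y/s-.5,z)[:2]*1000,1)
print('D',*[m(x,y,.037) for x,y in((70,215),(157,280),(352,178),(257,130))], 'web',m(130,250,.03),m(290,170,.03))
print('top web',t(602,150,.03),t(602,290,.03),'walls',t(540,110,.037),t(682,108,.037))
for w in (b[225:300,155:190],): 
  g=cv2.cvtColor(w,cv2.COLOR_BGR2GRAY); print(g[40]); print(g[:,12])
"
```

```text
D [446.6 455.2] [440.6 384.5] [550.5 379.9] [548.  445.2] web [452.6 420.8] [542.2 415.6]
top web [532.2 421.3] [464.  421.1] walls [552.1 450.1] [550.9 380.6]
[182 186 134 153 116 116 136 133 120 125 125 126 151 155 149 156 108 122
 131 124 120 128 137 134 144  91  88 142 190 184 183 183 185 183 182]
[187 186 181 178 184 182 156 122 153 186 195 190 192 194 196 197 193 193
 194 190 195 194 196 195 195 194 192 193 191 194 192 194 190 192 192 191
 190 193 192 192 151 151 187 183 185 184 183 183 184 183 182 184 182 182
 184 184 184 185 184 185 184 186 187 185 188 175 130  98 104 106 106 106
 103 106 105]
```

apply_moves:
  moves:
    - [[5.1, 4, 0], -0.035]
    - [[5.1, 8, 0], -0.035]
    - [[5.1, 12, 0], -0.035]
    - [[5.1, 16, 0], -0.035]
    - [[5.1, 20, 0], -0.035]
    - [[5.1, 24, 0], -0.035]
    - [[5.1, 28, 0], -0.035]
    - [[5.1, 32, 0], -0.035]
    - [[5.1, 36, 0], -0.035]
    - [[5.1, 40, 0], -0.035]

```text
clock: 19.82
tcp_pos: [0.479, 0.2133, 0.1986]
orientation: [-0.1, -3.137, 0.002]
contact_force: [0.4, -0.7, 0.3]
grip_width: 0.0246
```

apply_moves:
  moves:
    - [[0, 4, 0], 0]
    - [[0, 8, 0], 0]
    - [[0, 12, 0], 0]
    - [[0, 16, 0], 0]
    - [[0, 19, 0], 0]
    - [[0, 20.4, 0], 0]
    - [[0, 20.4, 0], 0]
    - [[0, 20.4, 0], 0]
    - [[0, 20.4, 0], 0]

```text
clock: 20.57
tcp_pos: [0.4934, 0.4128, 0.1992]
orientation: [-0.103, -3.139, 0.004]
contact_force: [0.0, 0.5, 0.2]
grip_width: 0.0251
```

```bash
python3 -c "
from h import *
plan(.5005,.417,.07,1.51)
"
```

```text
t 20.6 tcp [493.4 412.8 199.2] phi 1.505 q7 0.73 w 25.1 F [0.  0.5 0.2] -> shift [-0.69  0.5  12.92] roll -0.005
```

apply_moves:
  moves:
    - [[-0.7, 0.5, 4], -0.005]
    - [[-0.7, 0.5, 8], -0.005]
    - [[-0.7, 0.5, 12], -0.005]
    - [[-0.7, 0.5, 14], -0.005]
    - [[-0.7, 0.5, 14], -0.005]
    - [[-0.7, 0.5, 14], -0.005]

```text
clock: 21.07
tcp_pos: [0.5006, 0.4174, 0.0599]
orientation: [-0.096, -3.139, 0.004]
contact_force: [0.3, -0.9, 1.2]
grip_width: 0.0247
```

Run:
```python
from h import *
a,K,T=cam('scene')
cv2.imwrite('pics/m12.png',cv2.resize(a[155:220,135:205],(700,650),interpolation=cv2.INTER_CUBIC)[:600])
plan(.5005,.417,.0295,1.51)
```

```text
t 21.1 tcp [501.6 418.8  61.6] phi 1.51 q7 0.74 w 24.7 F [ 0.3  0.1 -0.1] -> shift [ 0.1  -0.19  3.21] roll 0.0
```

View pics/m12.png

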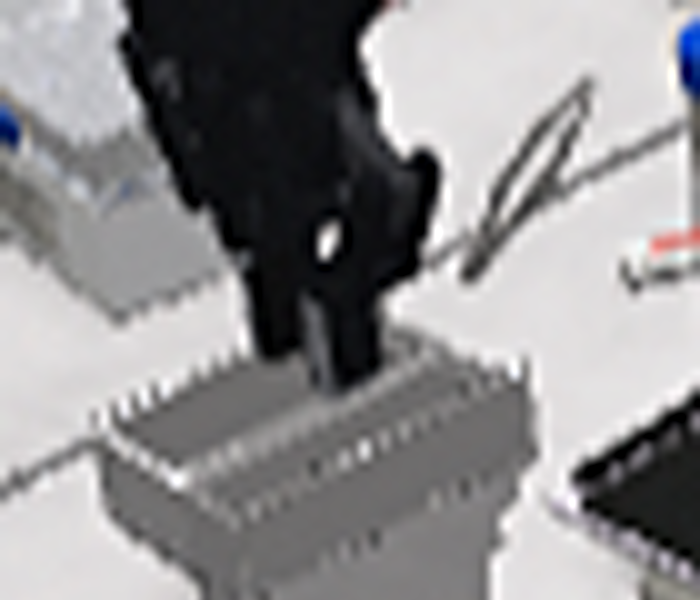

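The fingers straddle D's web (web from (190,480) to (420,365), tips (275,355), (335,390)). Descend and grip.

apply_moves:
  moves:
    - [[0.1, -0.15, 1.5], 0]
    - [[0.1, -0.15, 2.6], 0]
    - [[0.1, -0.15, 3.1], 0]
    - [[0.1, -0.15, 3.1], 0]
    - [[0.1, -0.15, 3.1], 0]

```text
clock: 21.53
tcp_pos: [0.4996, 0.4185, 0.0301]
orientation: [0.093, 3.14, 0.001]
contact_force: [0.8, 0.5, 0.2]
grip_width: 0.0242
```

apply_moves:
  moves:
    - [[0, 0, 0], 0]
    - [[0, 0, 0], 0]
    - [[0, 0, 0], 0]
    - [[0, 0, 0], 0]
    - [[0, 0, 0], 0]
  claw: 0.0
  grip_force: 60

```text
clock: 21.95
tcp_pos: [0.5, 0.419, 0.0305]
orientation: [0.092, 3.139, 0.002]
contact_force: [-0.6, -0.0, 5.7]
grip_width: 0.0081
```

apply_moves:
  moves:
    - [[0, 0, -4], 0]
    - [[0, 0, -8], 0]
    - [[0, 0, -12], 0]
    - [[0, 0, -16], 0]
    - [[0, 0, -18], 0]
    - [[0, 0, -18], 0]

```text
clock: 22.45
tcp_pos: [0.5017, 0.4203, 0.2157]
orientation: [0.093, 3.133, 0.011]
contact_force: [0.7, 0.0, -0.6]
grip_width: 0.0081
```

Run:
```python
from h import *
plan(.4,.2,.21,-1.672)
```

```text
t 22.4 tcp [501.7 420.3 215.7] phi 1.512 q7 0.74 w 8.1 F [ 0.7  0.  -0.6] -> shift [  8.85 -22.59   0.34] roll -3.1
```

Tray D is held and lifted. Next: carry it across in front of the bar while turning it end for end (roll +3.18).

apply_moves:
  moves:
    - [[0, -3, 0], 0.12]
    - [[0, -6, 0], 0.24]
    - [[0, -9, 0], 0.36]
    - [[0, -12, 0], 0.48]
    - [[0, -15, 0], 0.6]
    - [[0, -18, 0], 0.72]
    - [[0, -21, 0], 0.84]
    - [[0, -24, 0], 0.96]
    - [[0, -27, 0], 1.08]
    - [[0, -30, 0], 1.2]

```text
clock: 23.28
tcp_pos: [0.4806, 0.1172, 0.2085]
orientation: [-1.856, -2.533, 0.002]
contact_force: [1.2, -0.5, -1.4]
grip_width: 0.0083
```

```bash
python3 -c "
from h import *
plan(.4695,-.187,.21,-1.672)
"
```

```text
t 23.3 tcp [480.6 117.2 208.5] phi 0.306 q7 0.05 w 8.3 F [ 1.2 -0.5 -1.4] -> shift [-28.67 -10.23  -0.13] roll 1.978
```

apply_moves:
  moves:
    - [[-3, -1.1, 0], 0.12]
    - [[-6, -2.1, 0], 0.24]
    - [[-9, -3.2, 0], 0.36]
    - [[-12, -4.3, 0], 0.48]
    - [[-15, -5.4, 0], 0.6]
    - [[-18, -6.4, 0], 0.72]
    - [[-21, -7.5, 0], 0.84]
    - [[-24, -8.6, 0], 0.96]
    - [[-27, -9.6, 0], 1.08]
    - [[-28.6, -10.2, 0], 1.2]

```text
clock: 24.12
tcp_pos: [0.4711, -0.1883, 0.209]
orientation: [2.964, 1.037, -0.002]
contact_force: [0.2, -0.2, -1.9]
grip_width: 0.0083
```

```bash
python3 -c "
from h import *
plan(.4695,-.187,.17,-1.672)
"
```

```text
t 24.1 tcp [ 471.1 -188.3  209. ] phi -0.898 q7 -0.38 w 8.3 F [ 0.2 -0.2 -1.9] -> shift [-0.03 -0.21  3.9 ] roll 0.774
```

apply_moves:
  moves:
    - [[0, 0, 0], 0.12]
    - [[0, 0, 0], 0.24]
    - [[0, 0, 0], 0.36]
    - [[0, 0, 0], 0.48]
    - [[0, 0, 0], 0.6]
    - [[0, 0, 1], 0.72]
    - [[0, 0, 2.5], 0.774]
    - [[0, 0, 4], 0.774]
    - [[0, 0, 4], 0.774]
    - [[0, 0, 4], 0.774]

```text
clock: 24.95
tcp_pos: [0.4713, -0.1845, 0.1685]
orientation: [3.138, -0.143, -0.005]
contact_force: [-0.8, 1.2, -0.5]
grip_width: 0.0083
```

Run:
```python
from h import *
a,K,T=cam('scene')
cv2.imwrite('pics/m13.png',cv2.resize(a[200:320,265:385],(600,600),interpolation=cv2.INTER_CUBIC))
plan(.4695,-.187,.1145,-1.672)
o=r.get_obs()["tcp_pos"]
c,s=np.cos(-.1),np.sin(-.1)
f=lambda ox,oy,x,y,z: np.round((pix(K,T,(ox+x*c-y*s,oy+x*s+y*c,z))+.5-[265,200])*5)
for nm,ox,oy,z in(("held",o[0],o[1],o[2]+.0065),("below",.490,-.1894,.089)):
    print(nm,[f(ox,oy,x,y,z) for x,y in((-.057,.037),(-.057,-.037),(.057,-.037),(.057,.037))])
```

```text
t 25.0 tcp [ 472.  -184.8  169.3] phi -1.662 q7 -0.99 w 8.1 F [-0.6  0.  -0.9] -> shift [-0.22  0.25  5.48] roll 0.01
held [array([140., 261.]), array([266., 346.]), array([437., 224.]), array([312., 149.])]
below [array([168., 386.]), array([288., 471.]), array([448., 348.]), array([330., 273.])]
```

View pics/m13.png

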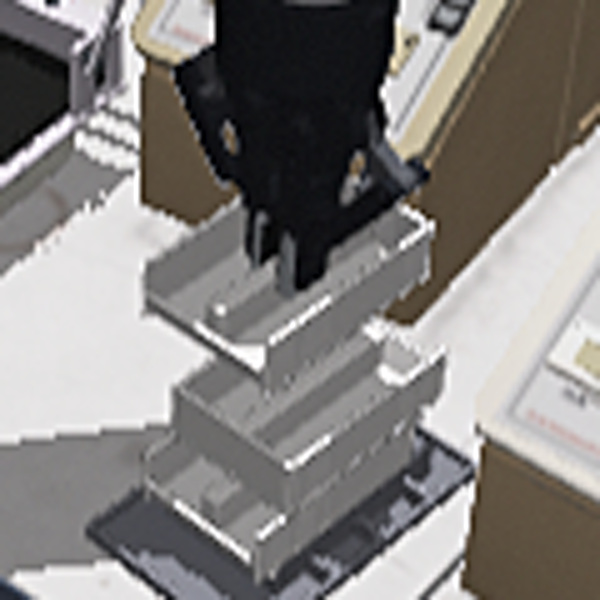

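Second tray's closed corners are at (175,390), (292,470) and the held tray's closed corner at (432,225). Together these suggest a target near (0.4715,-0.189). Lowering there.

apply_moves:
  moves:
    - [[0, 0.4, 1.5], 0.01]
    - [[0, 0.4, 3], 0.01]
    - [[0, 0.4, 4], 0.01]
    - [[0, 0.4, 4.5], 0.01]
    - [[0, 0.4, 4.8], 0.01]
    - [[0, 0.4, 4.8], 0.01]
    - [[0, 0.4, 4.8], 0.01]

```text
clock: 25.58
tcp_pos: [0.4724, -0.1888, 0.1219]
orientation: [3.137, -0.159, 0.001]
contact_force: [-0.4, 0.6, -0.9]
grip_width: 0.0084
```

apply_moves:
  moves:
    - [[0, 0, 0.1], 0]
    - [[0, 0, 0.2], 0]
    - [[0, 0, 0.25], 0]
    - [[0, 0, 0.25], 0]

```text
clock: 25.92
tcp_pos: [0.4721, -0.1886, 0.119]
orientation: [-3.138, 0.159, -0.0]
contact_force: [-0.8, -0.6, -0.6]
grip_width: 0.0081
```

apply_moves:
  moves:
    - [[0, 0, 0.1], 0]
    - [[0, 0, 0.2], 0]
    - [[0, 0, 0.2], 0]

```text
clock: 26.17
tcp_pos: [0.472, -0.1886, 0.1168]
orientation: [-3.138, 0.159, 0.0]
contact_force: [0.1, 0.2, -1.2]
grip_width: 0.008
```

apply_moves:
  moves:
    - [[0, 0, 0.1], 0]
    - [[0, 0, 0.2], 0]
    - [[0, 0, 0.2], 0]

```text
clock: 26.42
tcp_pos: [0.4719, -0.1886, 0.1147]
orientation: [-3.138, 0.159, 0.0]
contact_force: [-0.9, -0.1, 0.3]
grip_width: 0.0083
```

apply_moves:
  moves:
    - [[0, 0, 0.1], 0]
    - [[0, 0, 0.15], 0]
    - [[0, 0, 0.15], 0]

```text
clock: 26.67
tcp_pos: [0.4721, -0.1887, 0.1144]
orientation: [-3.136, 0.159, -0.0]
contact_force: [-3.4, 2.8, 14.6]
grip_width: 0.0083
```

Contact at 0.1145, exactly the seated height. Release, go up, and head back to the bar.

apply_moves:
  moves:
    - [[0, 0, -0.1], 0]
    - [[0, 0, -0.1], 0]
    - [[0, 0, -0.1], 0]
    - [[0, 0, -0.1], 0]
    - [[0, 0, -0.1], 0]
    - [[0, 0, -3], 0]
    - [[0, 0, -7], 0]
    - [[0, 0, -11], 0]
    - [[0, 0, -15], 0]
    - [[0, 0, -17], 0]
  claw: 0.29

```text
clock: 27.5
tcp_pos: [0.4732, -0.19, 0.2874]
orientation: [3.137, -0.161, 0.007]
contact_force: [0.9, -0.2, -0.2]
grip_width: 0.0246
```

Run:
```python
from h import *
a,K,T=cam('scene'); b,_,_=cam('top')
g=lambda i,u0,v0,u1,v1,W,H: cv2.resize(i[v0:v1,u0:u1],(W,H),interpolation=cv2.INTER_CUBIC)
cv2.imwrite('pics/m14.png',np.hstack([g(a,270,230,370,330,400,400),g(a,200,140,300,240,400,400)]))
plan(.640,.220,.285,.04)
```

```text
t 27.6 tcp [ 474.1 -189.6  286.9] phi -1.672 q7 -1.15 w 25.0 F [ 0.4  0.1 -0.2] -> shift [ 12.37 -42.42   0.3 ] roll -1.712
```

View pics/m14.png

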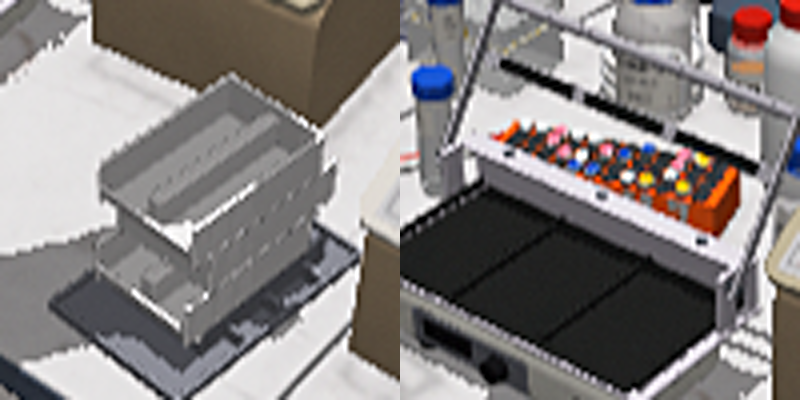

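The stack is level and stepped in three, and the mat is empty with the bar standing up. Rod measured next.

Run:
```python
from h import *
_,K,T=cam('scene')
for z in(.208,.214): print([np.round(ray(K,T,200+x/4-.5,140+y/4-.5,z)*1000) for x,y in((100,7),(390,115))])
print(pix(K,T,(.641,.22,.214)),pix(K,T,(.652,.22,.208)))
```

```text
[array([638., 289., 208.]), array([657.,  36., 208.])]
[array([630., 280., 214.]), array([650.,  30., 214.])]
[242.35698105 146.49214341] [245.11431049 146.91585217]
```

apply_moves:
  moves:
    - [[1, -4, 0], -0.12]
    - [[2, -8, 0], -0.24]
    - [[3, -12, 0], -0.36]
    - [[4, -16, 0], -0.48]
    - [[4, -20, 0], -0.6]
    - [[4, -24, 0], -0.72]
    - [[4, -28, 0], -0.84]
    - [[4, -32, 0], -0.96]
    - [[4, -36, 0], -1.08]
    - [[5, -39, 0], -1.2]
  claw: 0.35

```text
clock: 28.48
tcp_pos: [0.5587, 0.1987, 0.2809]
orientation: [-2.669, -1.652, 0.006]
contact_force: [-0.1, 1.1, -0.0]
grip_width: 0.0298
```

```bash
python3 -c "
from h import *
plan(.648,.220,.26,.04)
"
```

```text
t 28.5 tcp [558.7 198.7 280.9] phi -0.462 q7 -0.7 w 29.8 F [-0.1  1.1 -0. ] -> shift [5.89 7.05 2.05] roll -0.502
```

apply_moves:
  moves:
    - [[2, 2.5, 0], -0.12]
    - [[4, 5, 0], -0.24]
    - [[5.8, 6.9, 0], -0.36]
    - [[5.8, 6.9, 1], -0.48]
    - [[5.8, 6.9, 2], -0.502]
    - [[5.8, 6.9, 2], -0.502]
    - [[5.8, 6.9, 2], -0.502]
    - [[5.8, 6.9, 2], -0.502]

```text
clock: 29.15
tcp_pos: [0.6483, 0.2144, 0.2631]
orientation: [-2.19, -2.251, 0.001]
contact_force: [-0.6, 0.3, 0.4]
grip_width: 0.0298
```

```bash
python3 -c "
from h import *
plan(.646,.220,.207,.04)
"
```

```text
t 29.1 tcp [648.3 214.4 263.1] phi 0.027 q7 -0.18 w 29.8 F [-0.6  0.3  0.4] -> shift [ 0.57 -0.2   5.61] roll -0.013
```

apply_moves:
  moves:
    - [[0, -0.2, 2], 0]
    - [[0, -0.2, 3.5], 0]
    - [[0, -0.2, 4.8], 0]
    - [[0, -0.2, 5.4], 0]
    - [[0, -0.2, 5.4], 0]
    - [[0, -0.2, 5.4], 0]

```text
clock: 29.65
tcp_pos: [0.6471, 0.2147, 0.2098]
orientation: [2.188, 2.254, 0.0]
contact_force: [0.3, -0.3, 0.5]
grip_width: 0.0301
```

apply_moves:
  moves:
    - [[0, 0, 0], 0]
    - [[0, 0, 0], 0]
    - [[0, 0, 0], 0]
    - [[0, 0, 0], 0]
    - [[0, 0, 0], 0]
    - [[0, 0, 0], 0]
  claw: 0.0
  grip_force: 40

```text
clock: 30.15
tcp_pos: [0.6485, 0.2147, 0.2109]
orientation: [2.187, 2.253, 0.005]
contact_force: [3.2, 0.3, 5.4]
grip_width: 0.0087
```

Run:
```python
from h import *
plan(.584,.22,.228)
o=r.get_obs(); M=R.from_rotvec(o["orientation"]).as_matrix(); p=o["tcp_pos"]; L=.124
# tcp during grip down: .4604,.1053 => hinge in tcp terms at x=.5844,z=.1053 
th0=np.pi-np.arctan2(p[2]-.1053,p[0]-.5844)
th0=np.arctan2(p[2]-.1053,.5844-p[0]); print("theta",th0,"radius",np.hypot(p[2]-.1053,.5844-p[0]))
for th in np.linspace(th0,0,22)[1:]:
    d=-L*np.cos(th)+L*np.cos(th0); h=L*np.sin(th)-L*np.sin(th0)
    print(round(th,2),np.round(M.T@np.array([d*np.cos(.04),d*np.sin(.04),h])*100,1))
```

```text
t 30.1 tcp [648.5 214.7 210.9] phi 0.03 q7 -0.16 w 8.7 F [3.2 0.3 5.4] -> shift [ 0.72 -6.42 -1.73] roll 0
theta 2.1161932695437704 radius 0.12349254470670522
2.02 [-0.  -1.1 -0.6]
1.91 [-0.  -2.2 -1.1]
1.81 [-0.  -3.4 -1.4]
1.71 [-0.  -4.7 -1.7]
1.61 [-0.1 -5.9 -1.8]
1.51 [-0.1 -7.2 -1.8]
1.41 [-0.1 -8.4 -1.7]
1.31 [-0.1 -9.6 -1.4]
1.21 [ -0.1 -10.8  -1. ]
1.11 [ -0.1 -12.   -0.5]
1.01 [ -0.1 -13.1   0.1]
0.91 [ -0.1 -14.1   0.8]
0.81 [ -0.2 -15.    1.6]
0.71 [ -0.2 -15.9   2.5]
0.6 [ -0.2 -16.6   3.5]
0.5 [ -0.2 -17.3   4.6]
0.4 [ -0.2 -17.9   5.7]
0.3 [ -0.2 -18.3   6.8]
0.2 [ -0.2 -18.6   8.1]
0.1 [ -0.2 -18.8   9.3]
0.0 [ -0.2 -18.9  10.5]
```

Rod gripped (radius matches 124 mm). Swinging it down along the arc.

apply_moves:
  moves:
    - [[0, -1.1, -0.6], 0]
    - [[0, -2.2, -1.1], 0]
    - [[0, -3.4, -1.4], 0]
    - [[0, -4.7, -1.7], 0]
    - [[0, -5.9, -1.8], 0]
    - [[-0.1, -7.2, -1.8], 0]
    - [[-0.1, -8.4, -1.7], 0]
    - [[-0.1, -9.6, -1.4], 0]
    - [[-0.1, -10.8, -1.0], 0]
    - [[-0.1, -12.0, -0.5], 0]

```text
clock: 30.98
tcp_pos: [0.5264, 0.2091, 0.2144]
orientation: [2.188, 2.254, -0.001]
contact_force: [1.4, -2.3, 0.2]
grip_width: 0.0085
```

apply_moves:
  moves:
    - [[0, -1.1, 0.6], 0]
    - [[0, -2.1, 1.3], 0]
    - [[0, -3.0, 2.1], 0]
    - [[0, -3.9, 3.0], 0]
    - [[0, -4.6, 4.0], 0]
    - [[0, -5.3, 5.1], 0]
    - [[0, -5.9, 6.2], 0]
    - [[0, -6.3, 7.3], 0]
    - [[0, -6.6, 8.6], 0]
    - [[0, -6.6, 8.6], 0]

```text
clock: 31.82
tcp_pos: [0.4621, 0.2061, 0.127]
orientation: [2.187, 2.251, 0.0]
contact_force: [6.8, -3.8, -2.0]
grip_width: 0.008
```

```bash
python3 -c "
from h import *
plan(.4604,.212,.1053,.03)
"
```

```text
t 31.8 tcp [462.1 206.1 127. ] phi 0.029 q7 -0.29 w 8.0 F [ 6.8 -3.8 -2. ] -> shift [ 0.6  -0.16  2.17] roll -0.001
```

apply_moves:
  moves:
    - [[0, -0.1, 0.8], 0]
    - [[0, -0.2, 1.6], 0]
    - [[0, -0.2, 2.1], 0]
    - [[0, -0.2, 2.3], 0]
    - [[0, -0.2, 2.3], 0]

```text
clock: 32.23
tcp_pos: [0.461, 0.2065, 0.1084]
orientation: [2.19, 2.251, 0.003]
contact_force: [-4.0, -7.4, 34.0]
grip_width: 0.0084
```

apply_moves:
  moves:
    - [[0, 0, 0], 0]
    - [[0, 0, 0], 0]
    - [[0, 0, 0], 0]
    - [[0, 0, 0], 0]
    - [[0, 0, 0], 0]
  claw: 0.28

```text
clock: 32.65
tcp_pos: [0.4585, 0.2079, 0.105]
orientation: [-2.187, -2.255, 0.002]
contact_force: [-0.1, 0.0, -0.6]
grip_width: 0.0238
```

apply_moves:
  moves:
    - [[0, 0, -1], 0]
    - [[0, 0, -2.5], 0]
    - [[0, 0, -6], 0]
    - [[0, 0, -10], 0]
    - [[0, 0, -13], 0]
    - [[0, 0, -13], 0]
    - [[0, 0, -13], 0]

```text
clock: 33.23
tcp_pos: [0.4601, 0.2085, 0.2377]
orientation: [2.188, 2.254, 0.007]
contact_force: [-0.5, -0.4, -0.5]
grip_width: 0.0243
```

Run:
```python
from h import *
a,K,T=cam('scene')
cv2.imwrite('pics/m15.png',cv2.resize(a[120:345,140:400],(780,675),interpolation=cv2.INTER_CUBIC)[:600])
plan(.4,.2,.25)
```

```text
t 33.3 tcp [459.  208.  236.1] phi 0.03 q7 -0.39 w 24.2 F [-0.5  0.2 -0.5] -> shift [-0.62 -5.92 -1.4 ] roll 0
```

View pics/m15.png

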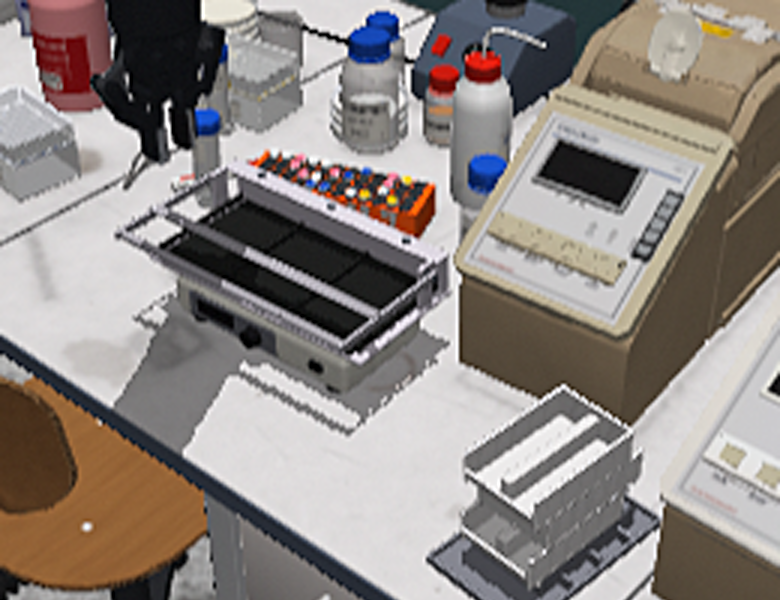

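The bar is down flat (rod from (118,235) to (355,350)), the stack of three is intact at (550,490), the bystanders are in place and the gripper is clear. Handing in.

```bash
python3 -c "
from bench import r
print(r.hand_in())"
```

```text
the job is handed in; nothing more can be done
None
```

The wash run is cleared. The hold-down bar was lifted, all three trays present were stacked on the drip stand, the bar was swung back down, and the job was handed in at about 33 s. Two trays were in the shaker (right and middle slots; the left slot was empty) and tray D was on the bench. Each tray is turned end for end to the one below it.

- **Seating:** the first and third trays made contact at their expected seated heights. The second first stood about 5 mm proud; a shift of 1 mm or more towards the back dropped it in, and it then made contact at its expected seated height.
- **Tray D:** it was knocked aside during the run, so I measured it again before picking it up.
- **Last picture:** it shows the stack level and stepped, the bar down, and the gripper clear of everything. The tube and bottle were where they started; I did not view the timer again at the end, but nothing moved near it.
- **Disagreement:** the two cameras differed by about 5 mm sideways on the stand's position. I went by the scene camera, which agreed with the arm, and by the contact forces.
- **Force:** the highest I read was 34 N at the wrist, when the bar reached its stop.

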